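# Hang the masher on the utensil carousel and time its drying

### The job

The wire masher has just come out of the sanitiser and must hang for five minutes to air-dry. Turn the utensil carousel until its one empty hook points to the front edge of the table, hang the masher on that hook by its loop and let go of it. Then start the drying time: wind the dial timer up past 10 minutes, as its spring needs, and turn it back down to 5; leave the tin, the green spice jar and the deli tub where they stand, and do not knock the masher over.

Things in the scene. Friction and masses are not known exactly. Their poses are not given: they have to be found in the camera images.
- carousel: Steel utensil carousel fixed to the table: round foot (diameter 176 mm, 14 mm high), post, and a turning head with six wire hooks 60 degrees apart; five carry utensils (out to 120 mm from the post, down to 50 mm over the table, they swing a little), one is empty. Origin: under the foot's centre, on the turning axis; axes do not turn with the head: x away from the robot, -x to the table's front edge, z up.
- carousel_head (a joint): Turn of the carousel's head in rad about the vertical post, growing counter-clockwise seen from above, without end stops; the empty hook points straight to the table's front edge at 0 and at 6.28. Friction of 0.1 N m holds it where it is left.
- carousel_knob (a point): Centre of the round black knob on top of the carousel's head, on the turning axis, 302 mm above the table; 39 mm in diameter, from 287 to 317 mm above the table; turns with the head. Below it: a hub of 38 mm diameter up to 281 mm and the hook arms up to 265 mm.
- free_hook (a point): Seat of the empty hook: lowest point of the wire's centre line, 91 mm out from the turning axis, 252 mm above the table; turns with the head. Its direction from the knob is the way the hook points. Wire 5 mm thick; it climbs 10 mm within 23 mm towards the hub, then runs level, and on the outside rises to a 7 mm ball tip, 15 mm farther out and 10 mm higher than the seat.
- masher: Wire masher, about 190 g, loose, standing upright on its zigzag wire foot (66 mm along x, 86 mm along y, 7 mm high); two wire legs join the foot to the handle. Origin: centre of the foot's underside. Axes: z up along the handle, y in the plane of the legs and of the hanging loop, x through the loop (both ways round are alike).
- masher_grip (a point): Centre of the masher's round black handle, 148 mm above its foot, axes as the masher's. The handle runs from 103 to 192 mm above the foot and is 22 to 25 mm in diameter.
- masher_eye (a point): Centre of the opening of the masher's hanging loop, 203 mm above its foot and 55 mm above the handle's centre, axes as the masher's. Upright oval of 4 mm wire, opening 20 mm wide (y) and 24 mm high (z). When it hangs, the loop's top lies in the hook's seat, the eye is about 9 mm below the seat point and the masher's x axis lies along the hook.
- timer_center (a point): Centre of the round dial timer, 31 mm above the table, half-way up its dial. Timer 64 mm in diameter, 42 mm high, held to the table by its magnet; the upper half (61 mm in diameter, 20 to 42 mm above the table) is the dial, turning about the vertical axis; its side is upright up to 30 mm, then domed. The base below is wider and does not turn: keep the finger ends at 22 to 26 mm above the table to grip the dial alone.
- dial_timer_dial (a joint): Turn of the timer's dial in rad: 0 when run down, as at the start, growing counter-clockwise seen from above; 0.1047 rad (6 degrees) a minute, so 10 minutes are 1.047 rad and 5 minutes 0.524 rad. Light friction; stays where it is left. The dial's white line points to the minutes, printed round the base and rising counter-clockwise.
- tin (a point): Centre of a food tin, 58 mm in diameter and 72 mm high, a loose bystander beside or behind the work.
- jar (a point): Centre of a green spice jar with a black cap, 58 mm wide and 135 mm high, a loose bystander beside or behind the work.
- tub (a point): Centre of a lidded deli tub, 76 mm in diameter and 78 mm high, a loose bystander beside or behind the work.
Things that resemble listed ones, but are neither listed nor needed, are in the scene too. Of the things that look like the part that bears timer_center, take the one that is farthest to the robot's left at the start.

How it is judged (in metres and radians):
On the way, in this order (a step that is already met when the one before it is completed fails the run):
1. the empty hook has been turned to point to the front edge of the table (within 35 degrees of straight forward) (x of free_hook in the frame of carousel below -0.0745 m and velocity of joint carousel_head between -0.3 and 0.3 rad/s), for 0.2 s.
2. the masher hangs by its loop on that hook, at the front, and has been let go (x of free_hook in the frame of carousel below -0.0745 m and distance between masher_eye and free_hook below 0.02 m and angle between masher_eye's own z axis and vertical below 0.35 rad and contact force between the fingers and masher below 0.2 N), for 0.3 s.
3. with the masher hanging, the timer has been wound past 10 minutes (distance between masher_eye and free_hook below 0.02 m and angle between masher_eye's own z axis and vertical below 0.35 rad and value of joint dial_timer_dial above 1.047 rad), for 0.05 s.
At the end, for the whole second after the job is handed in: The masher hangs still and upright (within 20 degrees, slower than 80 mm/s) by its loop in the seat of the formerly empty hook (centre of the loop's opening within 20 mm of the seat), that hook points to the front edge of the table within 35 degrees, and the timer shows 5 minutes, give or take 1.25 (x of free_hook in the frame of carousel below -0.0745 m and distance between masher_eye and free_hook below 0.02 m and angle between masher_eye's own z axis and vertical below 0.35 rad and linear speed of masher below 0.08 m/s and value of joint dial_timer_dial between 0.393 and 0.654 rad); the robot touches nothing.
It fails at once if the tin, the jar or the tub pushed more than 30 mm from its place (distance of any of tin, jar, tub from where it was at the start of the episode above 0.03 m).
It fails at once if the masher knocked over (leaning more than 50 degrees) (angle between masher_eye's own z axis and vertical above 0.87 rad).
It also fails if it takes over 69 s, if anything falls off the work surface, if the arm or the gripper's body presses on something with over 40 N, if the wrist force passes 120 N, or if a joint passes its speed limit or range.

### The arm

A 6-joint arm with a two-finger parallel gripper is mounted at the origin on a cart in front of the work surface, level with it; the furniture and walls round the work are solid. World frame = base frame: x ahead of the robot, y to its left, z up, the work surface at z = 0. Lengths are in mm, angles in rad, forces in N, time in s.
With the tool pointing down it reaches from about 350 to 875 mm from the base axis. Payload 4.2 kg.
Tool frame: the origin (TCP) lies on the mounting face of the last link; the fingertips stand 173 mm ahead of it and the grasp point (between the pads) lies grip_point_offset ahead of it (grip_point_offset is the distance from the TCP to the grasp point, in mm); z points along the fingers, y is the line along which they close (so a half turn about z gives the same grasp; the last joint's range is limited). The gripper opens to 85 mm and grips with 20 to 120 N. Pads are 22 mm wide; open, the fingers measure 114 mm over their backs; the gripper's body (76 mm by 85 mm) begins 54 mm behind the grasp point. The pads swing forward as they close: fully open they stand 13 mm farther back than shut.
Start: joints at [1.51, 0.385, 0.008, 0, -1.194, -0.259], TCP at [196.453, 593.301, 404.712] pointing down, gripper open.
Joint ranges: [-3.14, 3.14], [-1.21, 2.06], [-1.07, 1.41], [-3.16, 2.05], [-2.99, -0.16], [-3.1, 3.1]. Speed limits (rad/s): [2.79, 2.79, 3.14, 3.14, 3.14, 3.14].

### API

Orientations are given as a unit quaternion [x, y, z, w].
In Python, from bench import read_state, get_image, job_done, recognise, place_of, grip_point_offset gives the robot as it stands. The module is installed in compiled form; this text tells all that it offers.
- The arm moves only by the tool carry_out, never from a script. Its arguments are lists of equal length, an entry for each row: "slide": the shift along the tool's x, y, z in m, a list of three; "roll": the turn about the tool's z in degrees; "claw": the finger opening in m, from 0 to 0.0854. A call has 1 to 8 rows; each row is the pose to reach, as a shift and turn from the pose commanded when the call began, along the tool's axes at that moment; what a row does not reach only later rows make up. A row lasts 1/8 s, in which the tool goes at most 62.5 mm and 10.7 degrees, less where a joint would pass 70% of its speed; a pose out of reach is approached as far as the arm can. A call with a gripper value outside its range is refused whole. The fingers move at their own pace and stop on an object; the grip force is fixed at half the most. Time passes only in rows, so rows that repeat a pose let the fingers close. It gives the time, the measured TCP pose, the force, the opening and the grip force at its end, in the units of the state.
- read_state(): the state, without advancing time (a new reading comes with each control period).
- get_image(name): name is "scene" or "top" or "wrist"; returns a dict with "img" (480x640x3 uint8, red, green, blue), "z_map" (480x640 float32, mm along the optical axis (not along the pixel's ray), 0 where there is no reading), "mtx" (3x3 intrinsics, pixels), "k1" (the pictures are not rectified: a ray, as slopes to the right and down, at radius r is drawn at 1 + k1 r^2 times it, then the intrinsics apply), "world_from_camera" (4x4, takes a point from camera to world coordinates); the wrist camera has in their place "T_tool_cam" (4x4, takes a point from camera to tool coordinates, whose origin is the TCP and whose axes are the flange's). Camera axes: x right, y up, looking along -z (the intrinsics and any distortion apply to the point x, -y, -z); pixel columns grow to the right and rows downward; lengths in mm; the calibration is good to about 2 mm. A picture is of the moment at which its call begins: read the wrist's pose just before it.
- job_done(): hands the job in; it is judged then, once.
Trained networks look in a picture, given as the dict that the camera call returned (one of the last four; its "shot" number tells which), for a name from the list of things; names that differ only in an ending like _2 or _b are one class to them, and where a whole thing is asked for, a point or a joint stands for the part that bears it (a point fixed in the world has none). Each returns a list of dicts, best first, with "conf" (0 to 1); they miss things now and then, are a little off and sometimes report something else, mostly with a low value. They report only what shows in the picture. A call takes as long as a camera call. They do not tell look-alikes from the thing itself.
- recognise(picture, thing): "at" ([column, row] in pixels, amid what is visible of it).
- place_of(picture, thing): "at" ([column, row] in pixels: a listed point, or the origin of a listed thing).
The state is a dict: "clock": time; "joints": joint angles; "joint_vel": joint speeds; "joint_efforts": joint torques, N m; "position": TCP position; "ee_rot": TCP orientation; "contact_force": force on the tool from outside, world axes, zero at the start; "wrist_torque": the same for the moment, N m; "gripper_width": finger opening in mm; "grasp_force": force on a finger pad.
Only numpy, scipy, OpenCV 4.12 (cv2) and the standard library are available. Lean on these libraries where they do the work, as an engineer would, in place of code of your own. Each camera call takes 0.05 s, during which the arm holds its last target. There are 200 camera calls.

## Working session

There is one attempt and no reset: what is moved stays moved. The work goes in short steps, Python scripts to look and compute and a tool call to move; the robot and the scene stay as the last step left them, time stands still between calls to the robot, and variables do not carry over. Pictures are saved under pics/ and viewed, at most 10 in all, crops included, and the job is handed in when it is done.

Besides the shell and the picture viewer there is one more tool, called after "Call:" by a JSON object that holds its "api" and its "payload". carry_out: Moves the arm, as the interface text tells. Its arguments: {"type":"object","properties":{"slide":{"type":"array"},"roll":{"type":"array"},"claw":{"type":"array"}},"required":["slide","roll","claw"]}

```bash
mkdir -p pics
cat > h.py <<'E'
import numpy as np, cv2
from bench import *
from scipy.spatial.transform import Rotation as R
def T_of(p):
    if 'world_from_camera' in p: return np.array(p['world_from_camera'])
    T=np.eye(4);T[:3,:3]=R.from_quat(p['st']['ee_rot']).as_matrix();T[:3,3]=p['st']['position']
    return T@np.array(p['T_tool_cam'])
def shot(n):
    s=read_state(); p=get_image(n); p['st']=s; return p
def ray(p,px):
    K=np.array(p['mtx']); d=np.array([(px[0]-K[0,2])/K[0,0],(px[1]-K[1,2])/K[1,1]])
    u=d.copy()
    for _ in range(20): u=d/(1+p['k1']*(u@u))
    T=T_of(p); return T[:3,3],T[:3,:3]@np.array([u[0],-u[1],-1])
def at_z(p,px,z):
    o,d=ray(p,px); return o+d*(z-o[2])/d[2]
def at_depth(p,px):
    o,d=ray(p,px); c,r=int(round(px[0])),int(round(px[1])); w=p['z_map'][max(r-2,0):r+3,max(c-2,0):c+3]; w=w[w>0]
    return o+d*np.median(w) if w.size else None
def proj(p,X):
    T=T_of(p); c=T[:3,:3].T@(np.array(X)-T[:3,3]); u=np.array([c[0],-c[1]])/-c[2]; u=u*(1+p['k1']*(u@u)); K=np.array(p['mtx'])
    return np.array([K[0,0]*u[0]+K[0,2],K[1,1]*u[1]+K[1,2]])
def save(p,n): cv2.imwrite('pics/'+n,p['img'][:,:,::-1])
def tool(st,X):
    "world point -> tool coords (TCP)"
    return R.from_quat(st['ee_rot']).inv().apply(np.array(X)-np.array(st['position']))
E
cat > a.py <<'E'
from h import *
np.set_printoptions(precision=1,suppress=True)
print(grip_point_offset, read_state()['ee_rot'])
Z=dict(carousel_knob=302,free_hook=252,masher_grip=148,masher_eye=203,masher=0,timer_center=31,tin=36,jar=67,tub=39)
for n in('scene','top'):
    p=shot(n);save(p,n+'.png');print(n,T_of(p)[:3,3])
    for t,z in Z.items():
        for r in place_of(p,t)[:4]:
            print(t,round(r['conf'],2),np.array(r['at']),at_z(p,r['at'],z),at_depth(p,r['at']))
E
python3 a.py
```

```text
154.70000000000002 [ 1.  -0.2 -0.   0. ]
scene [-361.2 -513.  1160.3]
carousel_knob 0.86 [453.  244.1] [ 616.8 -256.4  302. ] [ 600.  -260.8  316.8]
free_hook 0.6 [457.7 240.9] [ 690.4 -246.6  252. ] [ 614.4 -265.9  317.6]
masher_grip 0.8 [294.5 280.6] [463.8  66.6 148. ] [462.1  65.4 150.2]
masher_eye 0.97 [297.1 264.2] [467.5  60.  203. ] [479.2  68.1 189.6]
masher 0.86 [297.5 320.2] [468.3  65.    0. ] [466.1  63.5   3. ]
timer_center 0.67 [268.3 285.2] [507.8 183.6  31. ] [501.6 178.6  39.1]
timer_center 0.66 [224.7 276.7] [471.4 302.9  31. ] [463.1 294.7  42.3]
timer_center 0.6 [434.1 335.6] [ 580.8 -265.    31. ] [ 590.7 -262.4   19.1]
tin 0.93 [392.5 271.7] [724.7 -78.1  36. ] [702.3 -87.1  59.2]
jar 0.57 [213.9 227.5] [586.5 430.1  67. ] [570.1 413.8  85.9]
tub 0.73 [257.6 225.9] [685.2 348.6  39. ] [673.2 338.7  51.9]
top [ 376.6  101.1 1519. ]
carousel_knob 0.87 [464.4 219.6] [ 616.4 -260.   302. ] [ 613.3 -255.4  317.5]
free_hook 0.81 [449.3 185.7] [ 707.6 -244.5  252. ] [ 773.3 -313.1    0.6]
masher_grip 0.58 [320.2 293.5] [470.3  60.  148. ] [467.2  61.4 193.1]
masher_eye 0.86 [316.5 293.1] [467.7  70.2 203. ] [468.4  70.  193.1]
masher 0.79 [319.6 296.1] [473.5  57.4   0. ] [461.5  62.8 188.9]
masher 0.48 [206.3 210.8] [712.4 363.3   0. ] [695.5 350.2  76.1]
timer_center 0.94 [226.4 301.6] [461.6 302.5  31. ] [460.9 300.9  42.8]
timer_center 0.55 [271.1 278.2] [521.  184.9  31. ] [520.  184.3  41.6]
jar 0.76 [177.1 254. ] [584.3 426.4  67. ] [574.9 411.6 133. ]
jar 0.52 [227.2 302. ] [458.5 295.5  67. ] [459.8 298.8  42.7]
tub 0.64 [204.2 213.6] [696.2 362.1  39. ] [688.  355.4  76.9]
```

View pics/top.png

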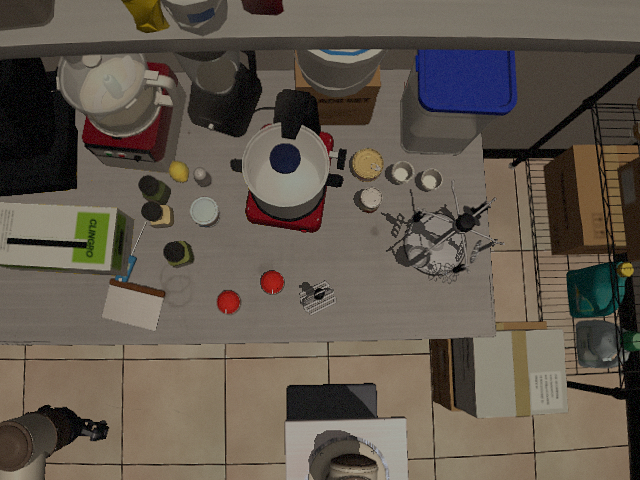

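View pics/scene.png

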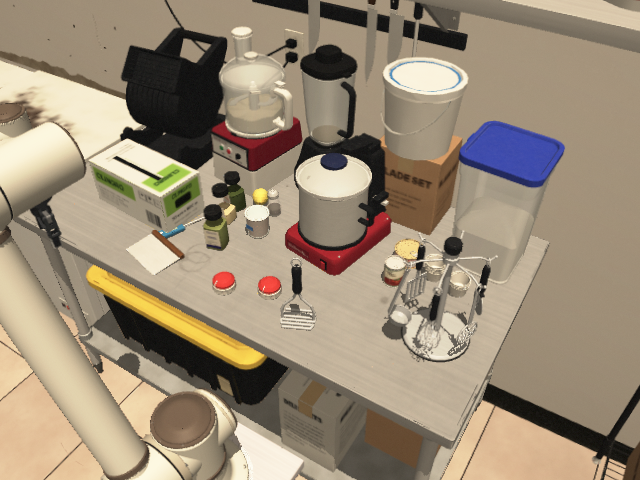

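The timer to use is the left red one, at top pixel (229,302). The masher stands at (318,295) and the carousel knob is at (465,222). I'll enlarge the carousel and the masher/timer area.

Run:
```python
import cv2,numpy as np
a=cv2.imread('pics/top.png')
c1=cv2.resize(a[170:285,380:500],None,fx=5,fy=5,interpolation=3)[:575,:]
c2=cv2.resize(a[265:325,295:340],(200,267),interpolation=3); c3=cv2.resize(a[270:320,205:255],(200,200),interpolation=3)
o=np.zeros((575,800,3),np.uint8);o[:,:600]=c1;o[:267,600:]=c2;o[300:500,600:]=c3
cv2.imwrite('pics/crop1.png',o)
```

```text
(no output)
```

View pics/crop1.png

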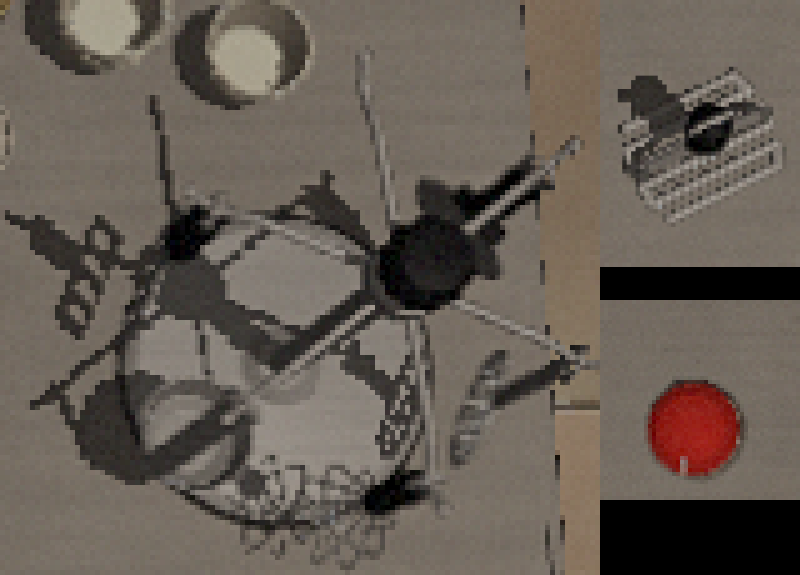

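The empty hook points away from the robot, slightly to its left. The head therefore needs about +171° counter-clockwise. The masher's y axis is about 28° off world y. Next I'll work out the first moves.

```bash
cat > st.py <<'E'
from h import *
import sys
np.set_printoptions(precision=1,suppress=True)
s=read_state();M=R.from_quat(s['ee_rot']).as_matrix()
print('t',s['clock'],'pos',np.array(s['position']),'q',np.round(s['joints'],3),'yaw tool x,y deg',np.degrees([np.arctan2(M[1,0],M[0,0]),np.arctan2(M[1,1],M[0,1])]),'tilt',np.degrees(np.arccos(-M[2,2])),'w',s['gripper_width'],'F',np.array(s['contact_force']),s['grasp_force'])
for a in sys.argv[1:]:
    print(a,'tool delta mm',tool(s,eval(a)))
E
python3 st.py "[616,-258,520]" "[196.45,593.3,520]"
```

```text
t 1.0 pos [196.5 593.3 404.7] q [ 1.5  0.4  0.   0.  -1.2 -0.3] yaw tool x,y deg [ -18.3 -108.3] tilt 0.00034395847822644044 w 85.413233372442 F [ 0.  -1.   0.2] 0.0
[616,-258,520] tool delta mm [ 665.9  676.2 -115.3]
[196.45,593.3,520] tool delta mm [  -0.    -0.  -115.3]
```

Call:
{"api": "carry_out", "payload": {"slide": [[0.04,0.04,-0.02],[0.08,0.08,-0.04],[0.12,0.12,-0.06],[0.16,0.16,-0.08],[0.2,0.2,-0.1],[0.24,0.24,-0.115],[0.28,0.28,-0.115],[0.32,0.32,-0.115]], "roll": [10,20,30,40,50,60,70,80], "claw": [0.0854,0.0854,0.0854,0.0854,0.0854,0.0854,0.0854,0.0854]}}

```text
clock: 2.0
position: [399.8, 187.0, 520.4]
ee_rot: [-0.652, 0.758, 0.0, 0.001]
contact_force: [0.9, -0.1, 0.6]
gripper_width: 85.9
grasp_force: 0.0
```

```bash
python3 st.py "[616,-258,520]"
```

```text
t 2.0 pos [399.8 187.  520.4] q [ 0.8 -0.  -0.2  0.  -1.4 -1. ] yaw tool x,y deg [-98.6 171.4] tilt 0.1018017903898741 w 85.85503231358656 F [ 0.9 -0.1  0.6] 0.0
[616,-258,520] tool delta mm [ 407.6 -280.4    0.1]
```

Call:
{"api": "carry_out", "payload": {"slide": [[0.05,-0.035,0],[0.1,-0.07,0],[0.15,-0.105,0],[0.2,-0.14,0],[0.25,-0.175,0],[0.3,-0.21,0],[0.355,-0.245,0],[0.4076,-0.2804,0]], "roll": [10.5,21,31.5,42,52.5,63,73.5,84], "claw": [0.0854,0.0854,0.0854,0.0854,0.0854,0.0854,0.0854,0.0854]}}

```text
clock: 3.0
position: [617.1, -253.7, 519.9]
ee_rot: [0.023, 1.0, -0.0, 0.0]
contact_force: [1.2, 1.5, 0.3]
gripper_width: 85.6
grasp_force: 0.0
```

```bash
cat > b.py <<'E'
from h import *
import sys
np.set_printoptions(precision=1,suppress=True)
Z=dict(carousel_knob=302,free_hook=252,masher_grip=148,masher_eye=203,masher=0,timer_center=31)
n=sys.argv[1]; p=shot(n); save(p,sys.argv[2])
for t in sys.argv[3:]:
    for r in place_of(p,t)[:3]: print(t,round(r['conf'],2),np.array(r['at']),at_z(p,r['at'],Z[t]),at_depth(p,r['at']))
E
python3 b.py wrist w1.png carousel_knob free_hook; python3 st.py "[616,-258,520]"
```

```text
carousel_knob 0.85 [306.  264.9] [ 609.6 -259.2  302. ] [ 603.8 -258.5  316.7]
free_hook 0.72 [326.4 348. ] [ 702.9 -248.6  252. ] [ 701.  -248.7  254.7]
t 3.15 pos [ 617.6 -254.6  516.9] q [-0.1  0.4  0.3 -0.  -1.5 -1.5] yaw tool x,y deg [177.4  87.4] tilt 0.2207514985193877 w 85.53476727896592 F [-0.4  0.5 -0.7] 0.0
[616,-258,520] tool delta mm [ 1.4 -3.5 -3.1]
```

View pics/w1.png

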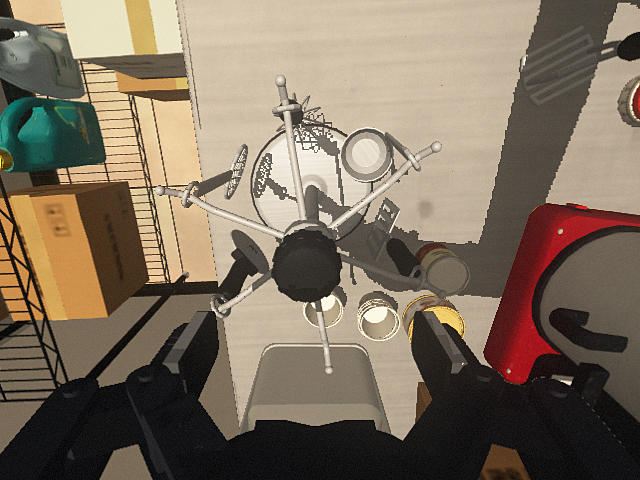

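The knob is at wrist pixel (306,265) and the empty hook's tip at (329,370), straight away from the robot, so the estimate holds. Now descend and grip the knob.

Call:
{"api": "carry_out", "payload": {"slide": [[0.004,-0.0005,0],[0.004,-0.0005,0.03],[0.004,-0.0005,0.062],[0.004,-0.0005,0.062],[0.004,-0.0005,0.062],[0.004,-0.0005,0.062],[0.004,-0.0005,0.062],[0.004,-0.0005,0.062]], "roll": [0,0,0,0,0,0,0,0], "claw": [0.0854,0.0854,0.0854,0.03,0.03,0.03,0.03,0.03]}}

```text
clock: 4.15
position: [611.8, -256.3, 462.5]
ee_rot: [0.021, 1.0, -0.006, 0.003]
contact_force: [-0.1, -16.0, 1.7]
gripper_width: 37.6
grasp_force: 60.3
```

```bash
python3 st.py "[612,-258,457]"
```

```text
t 4.15 pos [ 611.8 -256.3  462.5] q [-0.2  0.4  0.2  0.  -1.3 -1.5] yaw tool x,y deg [177.6  87.6] tilt 0.7149366930735729 w 37.619809563572616 F [ -0.1 -16.    1.7] 60.342217889847234
[612,-258,457] tool delta mm [-0.3 -1.6  5.6]
```

Call:
{"api": "carry_out", "payload": {"slide": [[0,-0.002,0],[0,-0.002,0],[0,-0.002,0],[0,-0.002,0],[0,-0.002,0],[0,-0.002,0],[0,-0.002,0],[0,-0.002,0]], "roll": [-5,-12,-20,-28,-36,-44,-52,-58], "claw": [0.03,0.03,0.03,0.03,0.03,0.03,0.03,0.03]}}

```text
clock: 5.15
position: [611.2, -255.3, 462.5]
ee_rot: [-0.468, 0.884, -0.003, 0.0]
contact_force: [-5.5, -3.1, 5.5]
gripper_width: 37.0
grasp_force: 60.5
```

```bash
python3 st.py; python3 b.py top t2.png carousel_knob free_hook
```

```text
t 5.15 pos [ 611.2 -255.3  462.5] q [-0.2  0.4  0.2  0.  -1.4 -0.4] yaw tool x,y deg [-124.2  145.8] tilt 0.3123088869968107 w 36.96229502642745 F [-5.5 -3.1  5.5] 60.54971713630948
carousel_knob 0.65 [463.8 223.6] [ 607.3 -258.   302. ] [ 588.8 -229.2  399.6]
```

Call:
{"api": "carry_out", "payload": {"slide": [[0,0,0],[0,0,0],[0,0,0],[0,0,0],[0,0,0],[0,0,0],[0,0,0],[0,0,0]], "roll": [-8,-16,-24,-32,-40,-48,-56,-60], "claw": [0.03,0.03,0.03,0.03,0.03,0.03,0.03,0.03]}}

```text
clock: 6.3
position: [609.5, -255.4, 462.5]
ee_rot: [0.847, -0.532, -0.0, 0.002]
contact_force: [-13.1, -3.0, 6.8]
gripper_width: 37.0
grasp_force: 60.9
```

Call:
{"api": "carry_out", "payload": {"slide": [[0,0,0],[0,0,0],[0,0,0],[0,0,0],[0,0,0],[0,0,0],[0,0,0],[0,0,0]], "roll": [-8,-16,-24,-32,-40,-48,-54,-54], "claw": [0.03,0.03,0.03,0.03,0.03,0.03,0.03,0.03]}}

```text
clock: 7.3
position: [608.6, -256.8, 462.5]
ee_rot: [0.996, -0.091, -0.003, 0.003]
contact_force: [-13.2, -8.8, 7.1]
gripper_width: 37.1
grasp_force: 61.0
```

```bash
python3 st.py; python3 b.py wrist w3.png carousel_knob free_hook;python3 b.py scene s3.png carousel_knob free_hook
```

```text
t 7.3 pos [ 608.6 -256.8  462.5] q [-0.2  0.4  0.2  0.  -1.4  1.5] yaw tool x,y deg [ -10.4 -100.4] tilt 0.4398579022623341 w 37.063304832094445 F [-13.2  -8.8   7.1] 61.02738258581667
carousel_knob 0.82 [314.3 325.5] [ 609.  -258.5  302. ] [ 617.9 -260.1  316.6]
free_hook 0.88 [336.7 399.8] [ 520.4 -257.4  252. ] [ 523.3 -257.7  255.1]
free_hook 0.6 [133.1 129.5] [ 705.4 -184.3  252. ] [723.  -94.6  69.7]
carousel_knob 0.81 [451.5 246.8] [ 606.6 -257.   302. ] [ 594.2 -260.2  313. ]
free_hook 0.67 [431.5 288. ] [ 515.3 -255.8  252. ] [ 752.6 -186.2    6. ]
```

View pics/w3.png

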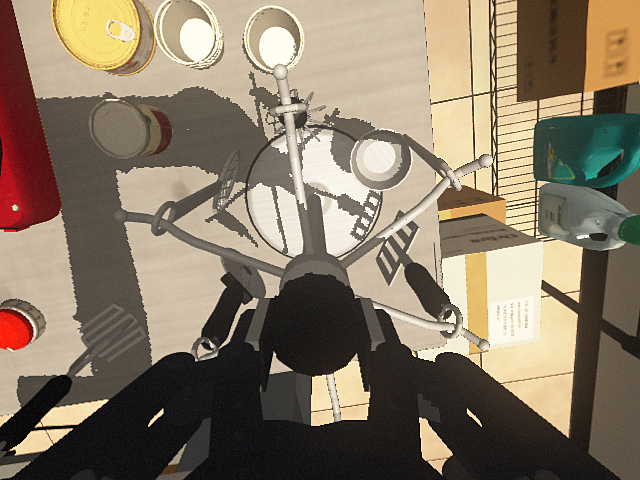

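The empty hook, at (336,400) and below, now points to the front edge. Release and go to the masher.

Call:
{"api": "carry_out", "payload": {"slide": [[0,0,0],[0,0,0],[0,0,0],[0,0,-0.02],[0,0,-0.06],[-0.03,-0.02,-0.085],[-0.07,-0.06,-0.085],[-0.11,-0.11,-0.085]], "roll": [0,0,0,0,0,0,0,0], "claw": [0.06,0.0854,0.0854,0.0854,0.0854,0.0854,0.0854,0.0854]}}

```text
clock: 8.6
position: [523.9, -126.3, 543.0]
ee_rot: [0.996, -0.09, 0.001, -0.0]
contact_force: [0.8, 0.8, 1.4]
gripper_width: 85.4
grasp_force: 0.0
```

```bash
python3 st.py "[420,40,540]"; python3 b.py wrist w4.png carousel_knob free_hook
```

```text
t 8.6 pos [ 523.9 -126.3  543. ] q [ 0.1  0.2  0.1 -0.  -1.5  1.3] yaw tool x,y deg [ -10.4 -100.4] tilt 0.07111975138583237 w 85.44781574619593 F [0.8 0.8 1.4] 0.0
[420,40,540] tool delta mm [-132.2 -144.8    2.9]
carousel_knob 0.79 [518.2  82.7] [ 610.2 -259.4  302. ] [ 609.8 -251.2  316.7]
carousel_knob 0.53 [245.7  40.2] [ 658.3 -113.2  302. ] [718.7 -81.6  69.3]
carousel_knob 0.31 [395.7 115. ] [ 605.6 -189.6  302. ] [ 608.2 -250.    35.9]
free_hook 0.9 [476.2 217.1] [ 520.  -255.3  252. ] [ 520.6 -254.4  254.1]
```

Call:
{"api": "carry_out", "payload": {"slide": [[-0.025,-0.03,0],[-0.05,-0.06,0],[-0.08,-0.09,0],[-0.11,-0.12,0],[-0.13,-0.145,0],[-0.13,-0.145,0]], "roll": [-7,-14,-21,-28,-35,-38], "claw": [0.0854,0.0854,0.0854,0.0854,0.0854,0.0854]}}

```text
clock: 9.5
position: [422.7, 39.6, 543.3]
ee_rot: [0.97, 0.242, 0.001, -0.0]
contact_force: [-0.1, 0.0, 0.1]
gripper_width: 85.4
grasp_force: 0.0
```

```bash
python3 st.py; python3 b.py wrist w5.png masher_grip masher_eye masher; python3 b.py top t5.png carousel_knob free_hook masher_eye masher timer_center
```

```text
t 9.5 pos [422.7  39.6 543.3] q [ 0.5 -0.  -0.2  0.  -1.4  1.6] yaw tool x,y deg [ 28. -62.] tilt 0.08326032841251617 w 85.4253122816001 F [-0.1  0.   0.1] 0.0
masher_grip 0.76 [311.2 162.6] [467.7  67.2 148. ] [470.8  68.3 191.3]
masher_eye 0.62 [312.2 165.3] [470.   66.7 203. ] [469.2  66.4 192.6]
masher 0.71 [313.7 153.9] [469.6  65.9   0. ] [478.5  69.8 186. ]
carousel_knob 0.76 [463.9 223.7] [ 607.1 -258.2  302. ] [ 604.2 -253.8  317. ]
free_hook 0.86 [458.4 268.3] [ 513.3 -253.3  252. ] [ 540.2 -323.1    2.4]
masher_eye 0.51 [316.4 292.3] [469.5  70.4 203. ] [435.1  81.8 690.1]
masher 0.63 [317.4 296.7] [472.   63.3   0. ] [428.1  80.7 699.7]
masher 0.56 [458.7 263.9] [ 552.6 -325.4    0. ] [ 551.6 -322.9    8.8]
timer_center 0.89 [227.6 302.8] [458.4 299.3  31. ] [457.9 298.   40.9]
timer_center 0.61 [272.7 279.7] [517.  180.7  31. ] [516.1 180.2  40.7]
```

View pics/w5.png

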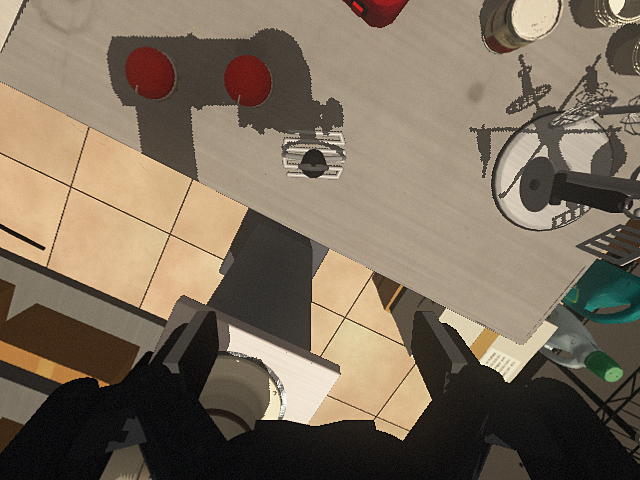

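The masher stands at (313,163), its long foot axis level in the image, so the fingers are aligned with its y axis. Both red timers show at upper left. Descending around the handle.

Call:
{"api": "carry_out", "payload": {"slide": [[0.054,-0.002,0],[0.054,-0.002,0.06],[0.054,-0.002,0.12],[0.054,-0.002,0.17],[0.054,-0.002,0.2],[0.054,-0.002,0.211],[0.054,-0.002,0.211],[0.054,-0.002,0.211]], "roll": [0,0,0,0,0,0,0,0], "claw": [0.0854,0.0854,0.0854,0.0854,0.0854,0.0854,0.0854,0.0854]}}

```text
clock: 11.0
position: [470.2, 65.5, 333.2]
ee_rot: [0.971, 0.239, 0.002, -0.0]
contact_force: [0.0, -0.1, 0.3]
gripper_width: 85.5
grasp_force: 0.0
```

```bash
python3 st.py "[469.5,66.5,332]"; python3 b.py wrist w6.png masher_grip masher_eye masher
```

```text
t 11.0 pos [470.2  65.5 333.2] q [ 0.5  0.2 -0.5  0.  -0.9  1.6] yaw tool x,y deg [ 27.7 -62.3] tilt 0.178956041701222 w 85.54318790489455 F [ 0.  -0.1  0.3] 0.0
[469.5,66.5,332] tool delta mm [-0.2 -1.2  1.2]
masher_eye 0.73 [312.4 375.7] [469.9  65.3 203. ] [-305.2 -331.1 -870.1]
masher 0.55 [313.7 227.9] [469.4  65.4   0. ] [469.4  65.4  -0.3]
```

View pics/w6.png

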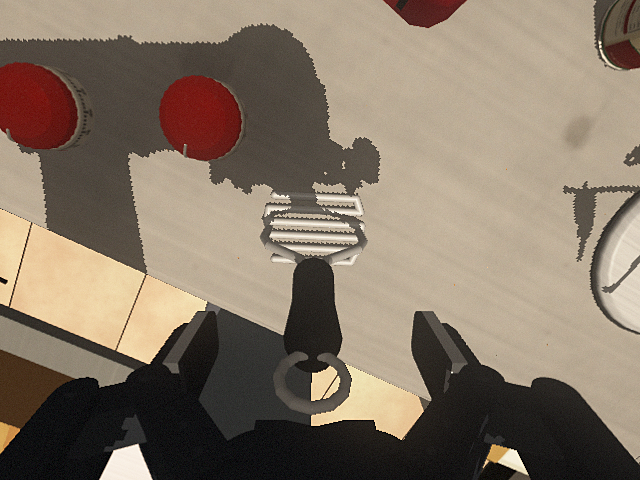

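The handle (at 313,310) is centred between the fingers, with the loop square to them. Close.

Call:
{"api": "carry_out", "payload": {"slide": [[0,0,0],[0,0,0],[0,0,0],[0,0,0],[0,0,0],[0,0,0]], "roll": [0,0,0,0,0,0], "claw": [0.015,0.015,0.015,0.015,0.015,0.015]}}

```text
clock: 11.95
position: [469.7, 65.4, 331.8]
ee_rot: [0.971, 0.239, 0.0, -0.0]
contact_force: [0.3, 0.9, 1.3]
gripper_width: 22.6
grasp_force: 58.6
```

```bash
python3 st.py; python3 b.py wrist w7.png masher_eye masher
```

```text
t 11.95 pos [469.7  65.4 331.8] q [ 0.5  0.2 -0.5  0.  -0.9  1.6] yaw tool x,y deg [ 27.7 -62.3] tilt 0.02526109751648662 w 22.63367244227423 F [0.3 0.9 1.3] 58.634203423862346
masher_eye 0.71 [313.4 378.1] [469.4  64.8 203. ] [-321.3 -343.5 -874.3]
masher 0.63 [314.4 225.8] [470.5  65.5   0. ] [470.5  65.5   0.2]
```

Call:
{"api": "carry_out", "payload": {"slide": [[0,0,-0.02],[0,0,-0.06],[-0.02,0.034,-0.068],[-0.047,0.08,-0.068],[-0.074,0.125,-0.068],[-0.101,0.17,-0.068],[-0.125,0.21,-0.068],[-0.136,0.228,-0.068]], "roll": [0,0,5,11,17,22,27,27.7], "claw": [0.015,0.015,0.015,0.015,0.015,0.015,0.015,0.015]}}

```text
clock: 13.1
position: [454.2, -201.8, 398.6]
ee_rot: [1.0, -0.002, -0.001, -0.0]
contact_force: [-0.2, 1.6, -1.3]
gripper_width: 22.9
grasp_force: 59.2
```

```bash
python3 st.py "[455,-257.5,388]"; python3 b.py wrist w8.png masher_eye free_hook carousel_knob; python3 b.py scene s8.png masher_eye free_hook carousel_knob
```

```text
t 13.1 pos [ 454.2 -201.8  398.6] q [-0.1  0.2 -0.3 -0.  -1.1  1.7] yaw tool x,y deg [ -0.2 -90.2] tilt 0.1570451787611317 w 22.891739440736753 F [-0.2  1.6 -1.3] 59.19883324415423
[455,-257.5,388] tool delta mm [ 1.  55.7 10.6]
masher_eye 0.93 [312.6 376.6] [ 399.1 -201.1  203. ] [-492.  -187.8 -875.9]
free_hook 0.83 [473.3 182.5] [ 519.  -256.6  252. ] [ 519.3 -255.3  254.8]
masher_eye 0.64 [398.4 288.2] [ 522.5 -178.   203. ] [ 708.  -107.6    2. ]
free_hook 0.71 [431. 287.] [ 517.5 -253.7  252. ] [ 518.6 -253.4  250.9]
carousel_knob 0.76 [452.2 242.9] [ 619.6 -253.3  302. ] [ 602.5 -257.9  317. ]
carousel_knob 0.47 [224.6 276.4] [272.2 107.8 302. ] [465.5 297.3  40. ]
```

View pics/w8.png

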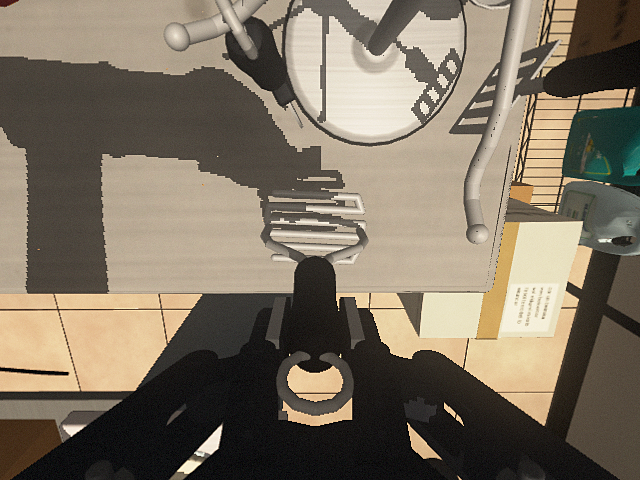

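The masher is upright in the grip, with its loop at (315,383). The hook's ball tip is at (477,234) and its seat at about (473,182). Get the tip's position.

Run:
```python
from h import *
p=shot('wrist')
print(at_z(p,(477,234),262),at_depth(p,(477,234)),at_z(p,(473,182),252),at_z(p,(314.5,383),read_state()['position'][2]-128.8))
```

```text
[ 504.93438588 -253.07586845  262.        ] [ 505.18991148 -252.63961585  262.8769471 ] [ 520.52064267 -253.86044718  252.        ] [ 452.79076796 -199.81376446  270.88469194]
```

Call:
{"api": "carry_out", "payload": {"slide": [[0,0.025,0.005],[0,0.0535,0.0105],[0.01,0.0535,0.0105],[0.025,0.0535,0.0105],[0.035,0.0535,0.0105],[0.035,0.0535,0.0105]], "roll": [0,0,0,0,0,0], "claw": [0.015,0.015,0.015,0.015,0.015,0.015]}}

```text
clock: 14.3
position: [491.1, -252.6, 389.1]
ee_rot: [1.0, 0.001, -0.0, -0.0]
contact_force: [-0.1, 0.1, -1.3]
gripper_width: 22.7
grasp_force: 59.4
```

```bash
python3 st.py; python3 b.py wrist w9.png masher_eye free_hook carousel_knob
```

```text
t 14.3 pos [ 491.1 -252.6  389.1] q [-0.2  0.3 -0.2 -0.  -1.1  1.8] yaw tool x,y deg [  0.1 -89.9] tilt 0.0032546752866258674 w 22.65137377158211 F [-0.1  0.1 -1.3] 59.39526406262303
masher_eye 0.7 [316.  375.9] [ 444.9 -254.2  203. ] [-437.3 -259.3 -874.9]
masher_eye 0.37 [328.5 293.4] [ 495.4 -260.4  203. ] [ 520.6 -258.2  254. ]
free_hook 0.84 [324. 292.] [ 520.1 -256.7  252. ] [ 521.8 -256.6  255.5]
```

View pics/w9.png

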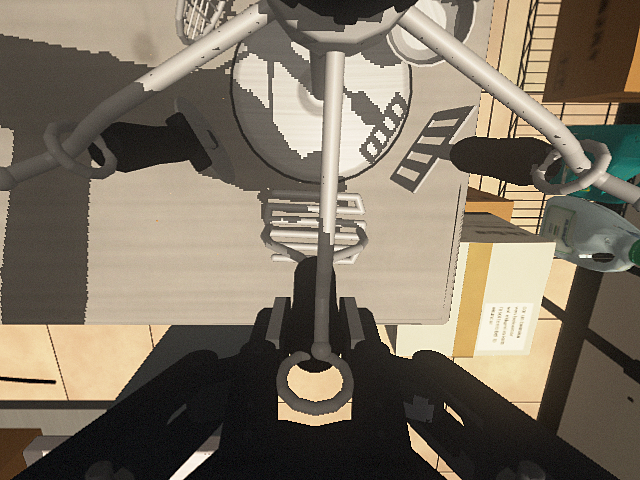

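The tip at (321,350) sits about 2 mm right of the loop's centre column (315). Shift 2 mm, advance 31 mm and lower.

Call:
{"api": "carry_out", "payload": {"slide": [[0,0.002,0],[0.008,0.002,0],[0.018,0.002,0],[0.031,0.002,0],[0.031,0.002,0],[0.031,0.002,0.006],[0.031,0.002,0.012],[0.031,0.002,0.012]], "roll": [0,0,0,0,0,0,0,0], "claw": [0.015,0.015,0.015,0.015,0.015,0.015,0.015,0.015]}}

```text
clock: 15.5
position: [520.6, -255.2, 376.3]
ee_rot: [1.0, -0.0, -0.001, -0.0]
contact_force: [-0.3, -0.2, -1.9]
gripper_width: 22.7
grasp_force: 59.4
```

```bash
python3 st.py; python3 b.py wrist w10.png masher_eye free_hook carousel_knob
```

```text
t 15.5 pos [ 520.6 -255.2  376.3] q [-0.2  0.3 -0.1 -0.  -1.1  1.7] yaw tool x,y deg [ -0. -90.] tilt 0.11766414928047653 w 22.724110823222986 F [-0.3 -0.2 -1.9] 59.36739466764266
masher_eye 0.56 [315.1 378.1] [ 483.1 -256.2  203. ] [ 531.4 -256.2  261.1]
free_hook 0.96 [315.5 388.3] [ 519.6 -256.4  252. ] [ 523.4 -256.4  256.3]
```

View pics/w10.png

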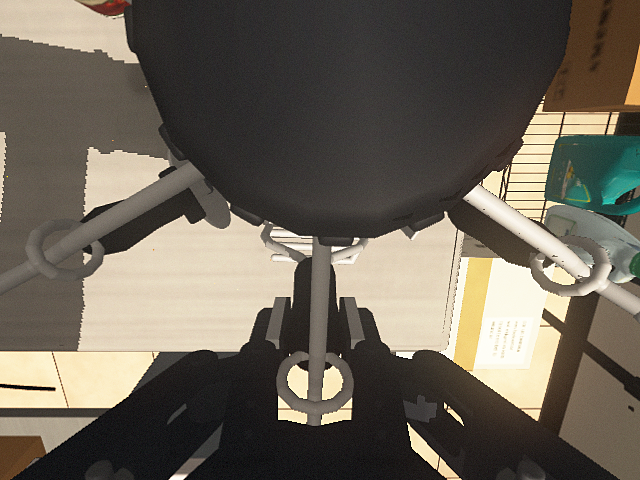

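The hook runs through the loop at (315,385), with its tip beyond it. Lower onto the seat.

Call:
{"api": "carry_out", "payload": {"slide": [[0,0,0.002],[0,0,0.004],[0,0,0.004]], "roll": [0,0,0], "claw": [0.015,0.015,0.015]}}

```text
clock: 16.08
position: [521.0, -255.3, 372.9]
ee_rot: [1.0, -0.0, -0.0, -0.0]
contact_force: [-0.1, 0.1, -2.0]
gripper_width: 22.9
grasp_force: 59.4
```

Call:
{"api": "carry_out", "payload": {"slide": [[0,0,0.0015],[0,0,0.003],[0,0,0.003]], "roll": [0,0,0], "claw": [0.015,0.015,0.015]}}

```text
clock: 16.45
position: [521.2, -255.5, 371.8]
ee_rot: [1.0, 0.0, 0.001, 0.001]
contact_force: [-2.3, 0.3, 5.0]
gripper_width: 22.4
grasp_force: 59.8
```

Seated on the hook. Release.

Call:
{"api": "carry_out", "payload": {"slide": [[0,0,-0.001],[0,0,-0.001],[0,0,-0.001],[0,0,-0.001],[0,0,-0.001],[0,0,-0.001]], "roll": [0,0,0,0,0,0], "claw": [0.03,0.04,0.055,0.055,0.055,0.055]}}

```text
clock: 17.2
position: [521.1, -255.3, 371.2]
ee_rot: [1.0, -0.0, -0.0, 0.0]
contact_force: [0.2, 0.0, 0.6]
gripper_width: 54.9
grasp_force: 0.0
```

```bash
python3 st.py; python3 b.py wrist w11.png masher_eye free_hook
```

```text
t 17.2 pos [ 521.1 -255.3  371.2] q [-0.2  0.3 -0.2  0.  -1.1  1.7] yaw tool x,y deg [ -0. -90.] tilt 0.00159269179652134 w 54.89051843616315 F [0.2 0.  0.6] 0.0
masher_eye 0.93 [316.8 377.9] [ 488.3 -257.2  203. ] [ 538.5 -256.8  263.6]
free_hook 0.65 [315.7 400.2] [ 520.1 -256.6  252. ] [ 524.5 -256.5  256.8]
```

View pics/w11.png

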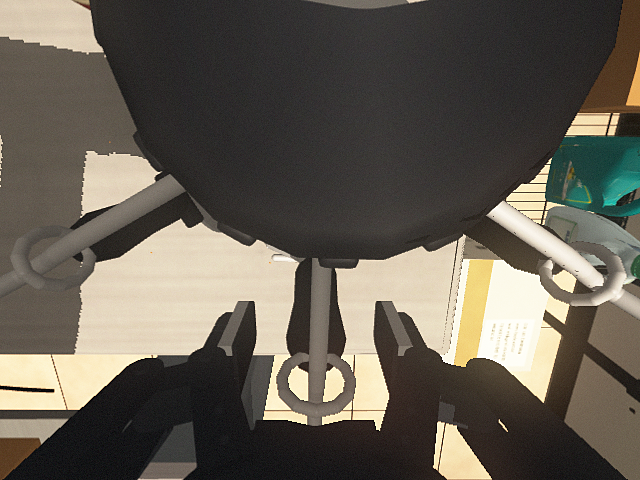

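The loop at (316,380) hangs on the hook and the fingers are clear of it. Rise straight up and go to the timer.

Call:
{"api": "carry_out", "payload": {"slide": [[0,0,0],[0,0,-0.015],[0,0,-0.04],[0,0,-0.08],[0,0,-0.13],[-0.01,-0.04,-0.15],[-0.025,-0.1,-0.15],[-0.04,-0.16,-0.15]], "roll": [0,0,0,0,0,0,0,0], "claw": [0.055,0.055,0.055,0.055,0.055,0.055,0.0854,0.0854]}}

```text
clock: 18.35
position: [480.2, -94.1, 522.8]
ee_rot: [1.0, -0.001, 0.001, -0.0]
contact_force: [1.3, 0.5, -0.1]
gripper_width: 85.7
grasp_force: 0.0
```

Call:
{"api": "carry_out", "payload": {"slide": [[-0.01,-0.06,0.03],[-0.02,-0.12,0.05],[-0.03,-0.18,0.08],[-0.04,-0.24,0.1],[-0.05,-0.3,0.12],[-0.06,-0.36,0.14],[-0.06,-0.4,0.16],[-0.06,-0.4,0.16]], "roll": [0,0,0,0,0,0,0,0], "claw": [0.0854,0.0854,0.0854,0.0854,0.0854,0.0854,0.0854,0.0854]}}

```text
clock: 19.35
position: [420.8, 307.9, 360.0]
ee_rot: [1.0, 0.002, -0.001, 0.001]
contact_force: [-0.9, -0.7, 0.4]
gripper_width: 85.1
grasp_force: 0.0
```

```bash
cat > tm.py <<'E'
from h import *
np.set_printoptions(precision=1,suppress=True)
def red(p,zt=36):
    a=p['img'].astype(int); m=((a[...,0]>90)&(a[...,1]<.45*a[...,0])&(a[...,2]<.45*a[...,0])).astype(np.uint8)
    n,_,s,c=cv2.connectedComponentsWithStats(m)
    return [(s[i,4],c[i],at_z(p,c[i],zt)) for i in range(1,n) if s[i,4]>150]
if __name__=='__main__':
    for n in('top','wrist'):
        p=shot(n); save(p,'tm_%s.png'%n)
        print(n,*red(p),sep='\n ')
        for r in place_of(p,'timer_center')[:3]: print(r['conf'],np.array(r['at']),at_z(p,r['at'],31))
E
python3 st.py; python3 tm.py; python3 b.py top x.png masher_eye free_hook;python3 b.py scene x2.png masher_eye free_hook
```

```text
t 19.35 pos [420.8 307.9 360. ] q [ 0.9  0.2 -0.3 -0.  -1.   0.6] yaw tool x,y deg [  0.2 -89.8] tilt 0.13997231386082426 w 85.05204136026563 F [-0.9 -0.7  0.4] 0.0
top
 (np.int32(531), array([283.8, 214.9]), array([689.6, 149.4,  36. ]))
 (np.int32(393), array([271.8, 281.7]), array([511.4, 182.8,  36. ]))
0.95 [270.6 279.1] [518.6 186.2  31. ]
0.7 [227.8 301.1] [462.8 298.8  31. ]
0.41 [367.7 199. ] [730.9 -77.9  31. ]
wrist
 (np.int32(4339), array([456.9, 120.7]), array([512.8, 188.5,  36. ]))
 (np.int32(3601), array([318.6, 182. ]), array([462.9, 301.3,  36. ]))
0.92 [322.6 183.5] [460.9 297.7  31. ]
0.82 [452.7 121.9] [512. 190.  31.]
masher_eye 0.55 [457.7 265.1] [ 526.2 -265.8  203. ] [ 520.7 -252.3  251.5]
free_hook 0.65 [461.4 267.7] [ 514.5 -260.3  252. ] [ 516.5 -265.5  233.8]
masher_eye 0.88 [433.4 289.3] [ 561.  -247.3  203. ] [ 753.3 -191.9    3.4]
free_hook 0.94 [431.  286.9] [ 517.7 -253.6  252. ] [ 517.2 -253.7  252.5]
free_hook 0.49 [452.8 245.2] [ 669.9 -242.5  252. ] [ 598.  -261.4  315.3]
```

Call:
{"api": "carry_out", "payload": {"slide": [[0.02,0.008,0.02],[0.04,0.008,0.06],[0.04,0.008,0.1],[0.04,0.008,0.1]], "roll": [0,0,0,0], "claw": [0.0854,0.0854,0.0854,0.0854]}}

```text
clock: 20.35
position: [460.8, 295.6, 258.5]
ee_rot: [1.0, -0.001, -0.003, 0.003]
contact_force: [0.2, -0.3, 1.3]
gripper_width: 85.5
grasp_force: 0.0
```

```bash
python3 st.py; python3 tm.py
python3 - <<'E'
from h import *
p=shot('wrist')
z=p['z_map'];o,d=ray(p,(320,240))
# world points from depth near timer, height 33..45
pts=[]
for r in range(60,400,2):
    for c in range(180,460,2):
        if z[r,c]>0:
            o,d=ray(p,(c,r));X=o+d*z[r,c]
            if 32<X[2]<50: pts.append(X)
pts=np.array(pts);k=np.linalg.norm(pts[:,:2]-[461,299],axis=1)<50;pts=pts[k]
print(len(pts),pts.mean(0),(pts.min(0)+pts.max(0))/2,np.ptp(pts,axis=0))
E
```

```text
t 20.35 pos [460.8 295.6 258.5] q [ 0.9  0.4 -0.4 -0.  -0.8  0.7] yaw tool x,y deg [ -0.1 -90.1] tilt 0.43020462494524453 w 85.4793803024558 F [ 0.2 -0.3  1.3] 0.0
top
 (np.int32(530), array([283.9, 214.9]), array([689.7, 149.2,  36. ]))
 (np.int32(395), array([271.8, 281.7]), array([511.4, 182.9,  36. ]))
0.84 [272.1 279.5] [517.5 182.3  31. ]
0.5 [204.7 213.6] [697.9 362.2  31. ]
wrist
 (np.int32(8456), array([499.6, 185.9]), array([514.7, 190.2,  36. ]))
 (np.int32(6579), array([307.5, 265.4]), array([465.5, 300.7,  36. ]))
0.91 [309.5 269.6] [460.7 299.6  31. ]
0.75 [500.6 188.9] [512.2 186.6  31. ]
1410 [464.08849906 300.89817675  38.30934394] [461.0235045  301.41322352  37.35390874] [57.69748756 56.29709293 10.70357815]
```

Run:
```python
from h import *
np.set_printoptions(precision=1,suppress=True)
p=shot('wrist');z=p['z_map']; T=np.array(p['T_tool_cam'])
out=[]
for r in range(300,480):
    for c in range(150,500):
        if 40<z[r,c]:
            o,d=ray(p,(c,r)); X=tool(p['st'],o+d*z[r,c])
            if X[2]<185 and 38<abs(X[1])<60 and X[2]>120: out.append(X)
out=np.array(out); print(len(out)); 
for s in(-1,1):
    q=out[out[:,1]*s>0]; print(s,np.percentile(q[:,2],[50,95,99,100]), q[np.argsort(-q[:,2])[:3]])
```

```text
6865
-1 [136.2 155.3 158.7 160.6] [[  3.9 -42.1 160.6]
 [ -2.5 -42.2 160.5]
 [ -6.6 -42.1 160.4]]
1 [136.3 155.5 158.9 160.6] [[  4.1  43.7 160.6]
 [ -6.3  43.7 160.3]
 [ -3.7  43.9 160.2]]
```

Call:
{"api": "carry_out", "payload": {"slide": [[0,-0.004,0.01],[0,-0.004,0.04],[0,-0.004,0.06],[0,-0.004,0.067],[0,-0.004,0.067],[0,-0.004,0.067]], "roll": [0,0,0,0,0,0], "claw": [0.0854,0.0854,0.0854,0.0854,0.0854,0.0854]}}

```text
clock: 21.4
position: [461.6, 301.1, 195.0]
ee_rot: [1.0, -0.0, 0.001, -0.001]
contact_force: [0.4, -0.7, -0.0]
gripper_width: 85.5
grasp_force: 0.0
```

```bash
python3 st.py "[461,300.5,190.5]"
```

```text
t 21.4 pos [461.6 301.1 195. ] q [ 0.9  0.5 -0.4  0.  -0.6  0.7] yaw tool x,y deg [ -0. -90.] tilt 0.1012883208081696 w 85.47450098112583 F [ 0.4 -0.7 -0. ] 0.0
[461,300.5,190.5] tool delta mm [-0.6  0.6  4.5]
```

Call:
{"api": "carry_out", "payload": {"slide": [[0,0,0.004],[0,0,0.004],[0,0,0.004],[0,0,0.004],[0,0,0.004],[0,0,0.004]], "roll": [0,0,0,0,0,0], "claw": [0.0854,0.0854,0.055,0.055,0.055,0.055]}}

```text
clock: 22.15
position: [461.3, 301.4, 191.3]
ee_rot: [1.0, -0.0, 0.001, -0.001]
contact_force: [-2.7, 0.7, 5.5]
gripper_width: 56.8
grasp_force: 62.0
```

```bash
python3 st.py
```

```text
t 22.15 pos [461.3 301.4 191.3] q [ 0.9  0.5 -0.4 -0.  -0.6  0.7] yaw tool x,y deg [ -0. -90.] tilt 0.13782344062510168 w 56.819019656506065 F [-2.7  0.7  5.5] 62.00613551074639
```

Call:
{"api": "carry_out", "payload": {"slide": [[0,0,0],[0,0,0],[0,0,0],[0,0,0],[0,0,0],[0,0,0],[0,0,0],[0,0,0]], "roll": [-8,-18,-28,-38,-48,-58,-68,-75], "claw": [0.055,0.055,0.055,0.055,0.055,0.055,0.055,0.055]}}

```text
clock: 23.15
position: [461.0, 301.8, 191.3]
ee_rot: [0.792, 0.61, 0.001, -0.001]
contact_force: [-4.7, 3.7, 6.6]
gripper_width: 57.0
grasp_force: 62.1
```

Call:
{"api": "carry_out", "payload": {"slide": [[0,0,0],[0,0,0],[0,0,0]], "roll": [-5,-5,-5], "claw": [0.055,0.055,0.055]}}

```text
clock: 23.52
position: [460.9, 301.9, 191.3]
ee_rot: [0.766, 0.643, 0.001, -0.001]
contact_force: [-4.3, 4.1, 5.7]
gripper_width: 56.8
grasp_force: 62.1
```

```bash
cat > ln.py <<'E'
from h import *
np.set_printoptions(precision=1,suppress=True)
for n in('wrist','top','scene'):
    p=shot(n); save(p,'ln_%s.png'%n); C=np.array([461,300.5]); H=600; 
    # rectified plan view at z=40, 0.25 mm/px, from the picture
    g=np.arange(-40,40,.25); mx=np.zeros((len(g),len(g),2),np.float32)
    for i,dx in enumerate(g):
        for j,dy in enumerate(g): mx[i,j]=proj(p,[C[0]+dx,C[1]+dy,38])
    im=cv2.remap(p['img'],mx,None,cv2.INTER_LINEAR); cv2.imwrite('pics/pl_%s.png'%n,im[:,:,::-1])
    a=im.astype(float); X,Y=np.meshgrid(g,g,indexing='ij'); r=np.hypot(X,Y); rd=a[...,0]
    m=(r>14)&(r<29)
    white=a[...,1:].min(-1)/(a[...,0]+20)   # whiteness
    ang=np.degrees(np.arctan2(Y,X))%360
    h=[(np.mean(white[m&(abs((ang-t+180)%360-180)<4)]),t) for t in range(0,360,4)]
    print(n,[(t,round(v,2)) for v,t in sorted(h)[::-1][:8]], 'med',round(np.median([v for v,_ in h]),2))
E
python3 st.py; python3 ln.py
```

```text
t 23.525 pos [460.9 301.9 191.3] q [ 0.9  0.5 -0.4 -0.  -0.6  2.1] yaw tool x,y deg [ 80. -10.] tilt 0.13775656177452578 w 56.76208612561573 F [-4.3  4.1  5.7] 62.07121935923169
wrist [(248, np.float64(0.54)), (252, np.float64(0.48)), (244, np.float64(0.47)), (260, np.float64(0.45)), (276, np.float64(0.44)), (256, np.float64(0.43)), (264, np.float64(0.43)), (272, np.float64(0.43))] med 0.2
top [(144, np.float64(0.63)), (140, np.float64(0.63)), (136, np.float64(0.63)), (148, np.float64(0.63)), (152, np.float64(0.62)), (132, np.float64(0.62)), (156, np.float64(0.62)), (340, np.float64(0.61))] med 0.49
scene [(152, np.float64(0.58)), (156, np.float64(0.58)), (148, np.float64(0.57)), (160, np.float64(0.57)), (144, np.float64(0.57)), (140, np.float64(0.56)), (136, np.float64(0.56)), (132, np.float64(0.55))] med 0.32
```

The dial line went from about 164° to 248°, so the timer was wound about 80°, past 10 min. Now back down to 30°.

Call:
{"api": "carry_out", "payload": {"slide": [[0,0,0],[0,0,0],[0,0,0],[0,0,0],[0,0,0],[0,0,0],[0,0,0],[0,0,0]], "roll": [8,16,24,32,40,47,50,50], "claw": [0.055,0.055,0.055,0.055,0.055,0.055,0.055,0.055]}}

```text
clock: 24.68
position: [461.2, 301.6, 191.3]
ee_rot: [0.966, 0.259, 0.001, -0.001]
contact_force: [-3.3, 2.1, 5.6]
gripper_width: 56.4
grasp_force: 62.0
```

Call:
{"api": "carry_out", "payload": {"slide": [[0,0,0],[0,0,0],[0,0,0],[0,0,-0.02],[0,0,-0.06],[0,0,-0.067],[0,0,-0.067]], "roll": [0,0,0,0,0,0,0], "claw": [0.07,0.0854,0.0854,0.0854,0.0854,0.0854,0.0854]}}

```text
clock: 25.55
position: [461.2, 300.5, 257.4]
ee_rot: [0.966, 0.258, 0.0, -0.0]
contact_force: [0.4, 0.4, -0.1]
gripper_width: 85.4
grasp_force: 0.0
```

```bash
python3 st.py; python3 ln.py
python3 - <<'E'
from h import *
np.set_printoptions(precision=1,suppress=True)
p=shot('scene')
for t in('masher_eye','masher_grip','free_hook','masher'): print(t,[(round(r['conf'],2),np.array(r['at'])) for r in place_of(p,t)[:3]])
print([proj(p,X) for X in([519,-256,243],[519,-256,188],[519,-256,252],[519,-256,40])])
p=shot('wrist')
E
```

```text
t 25.55 pos [461.2 300.5 257.4] q [ 0.9  0.4 -0.4 -0.  -0.8  1.2] yaw tool x,y deg [ 30. -60.] tilt 0.03528254564074259 w 85.438989621356 F [ 0.4  0.4 -0.1] 0.0
wrist [(196, np.float64(0.45)), (200, np.float64(0.45)), (212, np.float64(0.31)), (208, np.float64(0.31)), (204, np.float64(0.31)), (224, np.float64(0.31)), (220, np.float64(0.31)), (236, np.float64(0.31))] med 0.18
top [(120, np.float64(0.63)), (116, np.float64(0.63)), (124, np.float64(0.63)), (128, np.float64(0.63)), (132, np.float64(0.63)), (24, np.float64(0.63)), (112, np.float64(0.62)), (20, np.float64(0.62))] med 0.47
scene [(200, np.float64(0.49)), (196, np.float64(0.49)), (204, np.float64(0.4)), (192, np.float64(0.38)), (64, np.float64(0.36)), (68, np.float64(0.36)), (60, np.float64(0.36)), (72, np.float64(0.36))] med 0.26
masher_eye [(0.86, array([431.3, 287.4]))]
masher_grip [(0.9, array([425.1, 305.2])), (0.5, array([392.5, 271. ]))]
free_hook [(0.78, array([430. , 286.3])), (0.43, array([430.8, 288.5]))]
masher [(0.96, array([420.6, 346.7]))]
[array([431.7, 289.9]), array([428.6, 307. ]), array([432.3, 287. ]), array([420.8, 348.8])]
```

```bash
sed -e "s/p=shot(n); save(p,'ln_%s.png'%n);/p=shot(n); p['img']=cv2.imread('pics\/%s.png'%n)[:,:,::-1].copy();/" -e "s/('wrist','top','scene')/('scene','top')/" -e "s/,4)\]$/,2)]/" ln.py > ln0.py; python3 ln0.py; python3 ln.py | grep scene
```

```text
scene [(166, np.float64(0.44)), (168, np.float64(0.44)), (164, np.float64(0.43)), (170, np.float64(0.43)), (162, np.float64(0.41)), (66, np.float64(0.4)), (64, np.float64(0.4)), (68, np.float64(0.4))] med 0.29
top [(172, np.float64(0.49)), (170, np.float64(0.47)), (174, np.float64(0.46)), (168, np.float64(0.41)), (176, np.float64(0.41)), (166, np.float64(0.33)), (178, np.float64(0.32)), (164, np.float64(0.24))] med 0.14
scene [(200, np.float64(0.5)), (196, np.float64(0.49)), (204, np.float64(0.4)), (192, np.float64(0.39)), (64, np.float64(0.36)), (68, np.float64(0.36)), (48, np.float64(0.36)), (60, np.float64(0.36))] med 0.26
```

The line has gone from about 167° to 198°, a turn of about 31°, which is 5 minutes. The masher is hanging where expected. Hand in.

```bash
python3 -c "from bench import *; print(job_done())"
```

```text
the job is handed in; nothing more can be done
None
```

The masher hangs by its loop on the front-facing hook and has been let go; the timer was wound to about 13 minutes and set back to about 5. The job is handed in at about 26 s with no verdict returned. I viewed 11 pictures, one over the limit of 10.

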